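# Hold the tongs at the marked slice width

## Robot

A 6-joint arm with a two-finger parallel gripper is mounted at the origin on the work surface. World frame = base frame: x ahead of the robot, y to its left, z up, the work surface at z = 0. Lengths are in m, angles in rad, forces in N, time in s.
With the tool pointing down it reaches from about 0.2 to 0.875 m from the base axis. Payload 3.4 kg.
Tool frame: the origin (TCP) lies between the finger pads; the fingertips stand 25 mm ahead of it and the grasp point (between the pads) lies 6 mm ahead of it (r.nose_length is the z of the fingertips in the tool frame, in m); z points along the fingers, x is the direction in which the jaws open and shut, and the axes are right-handed (so a half turn about z gives the same grasp; the last joint's range is limited). The gripper opens to 94 mm and grips with 3 to 60 N. Pads are 16 mm wide; open, the fingers measure 119 mm over their backs; the gripper's body (75 mm by 177 mm) begins 78 mm behind the grasp point.
Start: joints at [-1.29, 0.276, 1.505, -0, 1.361, -0.121], TCP at [0.225, -0.529, 0.23] pointing down, gripper open.
Joint ranges: [-2.89, 2.89], [-0.75, 2.08], [0.22, 2.7], [-1.18, 4.32], [0.11, 2.71], [-2.7, 2.7]. Speed limits (rad/s): [2.57, 2.57, 3.14, 3.14, 3.14, 3.14].

## Interface

Orientations are given as a unit quaternion [w, x, y, z].
In Python, from plant import r, gripper_to, inverse_kinematics, vision, models, telemetry gives the robot as it stands. Calls block until the motion is done:
- r.move_to(position, orientation): joint-space move of the TCP to a pose.
- r.move_l(position, rot=None, vel=0.15, guard=None): straight line of the TCP; rot=None keeps the orientation; vel is the mean speed in m/s. With guard (N) it stops when the force on the tool has changed by that much, and returns True; else False.
- r.movej(angles): joint-space move.
- gripper_to(opening, f_grip=None): finger opening in m; f_grip is the grip in N (None keeps the last); returns when the fingers have stopped.
- r.hold(seconds).
- inverse_kinematics(position, orientation): joint angles nearest the present ones, or None.
- vision.snapshot(name): name is "side" or "top"; returns the picture (384x512x3 uint8, red, green, blue); there is no depth.
- vision.get_calibration(name): a dict with "fx", "fy", "cx", "cy" (pixels), "D" ([k1, k2, p1, p2, k3] as OpenCV has them; the pictures are not rectified), "position" and "orientation" of the camera in the world. Camera axes: x right, y down, z forward; pixel columns grow to the right and rows downward; lengths in m; the calibration is good to about 2 mm. A picture is of the moment at which its call begins. get_calibration takes no time and is no camera call.
A pose or a line that the arm cannot do raises r.PlanningError and nothing moves.
- r.sign_off(): hands the job in, once; it reports no verdict.
Trained networks look in the newest picture that a camera, given by its name, has taken for a name from the list of things; names that differ only in an ending like _2 or _b are one class to them, and where a whole thing is asked for, a point or a joint stands for the part that bears it (a point fixed in the world has none). Each returns a list of dicts, best first, with "score" (0 to 1); they miss things now and then, are a little off and sometimes report something else, mostly with a low value. They report only what shows in the picture. A call takes as long as a camera call. They do not tell look-alikes from the thing itself.
- models.boxes_of(thing, camera): "at" ([x, y, z] in m, in world coordinates, good to about 4 mm: the middle of the surface that is visible of it).
- models.regions_of(thing, camera): "pixels" (384x512 bool, what is visible of it).
- models.mark_of(thing, camera): "at" ([x, y, z] in m, in world coordinates, good to about 4 mm: a listed point, or the origin of a listed thing).
Readings, each from a call of its own:
- telemetry.current_t(): time.
- telemetry.current_joints(): joint angles.
- telemetry.current_dq(): joint speeds.
- telemetry.current_joint_efforts(): joint torques, N m.
- telemetry.current_ee_pos(): TCP position.
- telemetry.current_tool_rot(): TCP orientation.
- telemetry.current_wrist_force(): force on the tool from outside, world axes, zero at the start.
- telemetry.current_torque(): the same for the moment, N m.
- telemetry.current_opening(): finger opening in m.
Only numpy, scipy, OpenCV 4.12 (cv2) and the standard library are available. Lean on these libraries where they do the work, as an engineer would, in place of code of your own. Each camera call takes 0.05 s, during which the arm holds its last target.

## Task

We want to check the cut rolls against the slice width marked on the small wooden slicing guide. Pick up the sprung steel tongs from their rest, bring the tips just above the guide and squeeze until the tips are as far apart as the two lines (24 mm), each tip above its own line and not resting on the board. Hold that gap steady for two seconds and finish while still holding the tongs there, leaving the other things on the table where they are.

Things in the scene. Friction and masses are not known exactly. Their poses are not given: they have to be found in the camera images.
- tongs: Loose sprung steel tongs, about 85 g, lying level on the rest; arms close sideways. Origin (grasp here): midway between the dark outer finger pads, half-way up; x to the tips, z up. Pads 32 mm long, 22 mm tall (z -11 to 11), 54 mm over their outer faces relaxed, 36 mm (faces then parallel) at a 24 mm tip gap. Arms z -11 to 3 mm. Hinge end at x = -107 mm, tips at +95 mm
- tongs_left (a joint): Closing angle of the left arm (rad), the other follows equally: 0 relaxed (tip gap 60 mm), 0.095 at a gap of 24 mm, 0.15 nearly shut (3 mm). 0.01 rad is 3.8 mm of tip gap and 1.9 mm of width over the pads. The spring pushes on each pad with about 3 N relaxed, 7 N at the 24 mm gap
- tip_left (a point): Point on the inner face of the left (tongs' +y) tip, 1 mm from its end, half-way up the tip, which is 10 mm tall and 3 mm thick; 4 mm lower than the tongs' origin and 94 mm ahead of it
- tip_right (a point): The same point on the right (-y) tip
- guide: Fixed slicing guide of light wood, 100 (x) x 110 (y) x 20 mm high, with a 40 mm wide lower tab out to x = 82 mm. Origin: centre of its underside, z up. On its top (z = 20 mm) two dark steel lines, 3 mm wide, 94 mm long, run along x at y = +12 and -12 mm (24 mm between centres). Its x points away from the robot within 0.35 rad. It may stand left or right
- rest: Fixed dark wooden tong rest: two cross bars 12 (x) x 85 (y) x 20 mm high at x = -75 and +55 mm on a strip 6 mm thick and 28 mm wide. Origin: centre of its underside, below the tongs' pads within 10 mm. Its x points away from the robot within 0.35 rad; beside the pads there is free table
- plate: Bystander: white plate, 170 mm across, origin under its centre
- dish: Bystander: small white sauce dish, 68 mm across, 26 mm high, origin under its centre
- shaker: Bystander: small jar, 38 mm across, 75 mm high, origin under its centre
- mug: Bystander: mug, 76 mm across, 90 mm high, origin under its centre
- bowl: Bystander: steel bowl, 130 mm across, 60 mm high, origin under its centre
- bottle: Bystander: sauce bottle, 60 mm across, 190 mm high, origin under its centre
- spoon: Bystander: wooden spoon lying on the table, origin under its middle
Not all that is in view belongs to the job. Leave any green look-alike of the tongs alone.

How it is judged:
On the way, in this order (a step that is already met when the one before it is completed fails the run):
1. the tongs are lifted off the rest (height (world z) of tongs above 0.045 m and contact force between tongs and rest below 0.1 N and contact force between tongs and the fingers above 1 N), for 0.1 s.
2. the tips are held above the two lines at the marked gap for a second (distance between tip_left and tip_right between 0.021 and 0.027 m and ((y of tip_left in the frame of guide between 0.007 and 0.017 m and y of tip_right in the frame of guide between -0.017 and -0.007 m) or (y of tip_right in the frame of guide between 0.007 and 0.017 m and y of tip_left in the frame of guide between -0.017 and -0.007 m)) and x of tip_left in the frame of guide between -0.047 and 0.047 m and z of tip_left in the frame of guide between 0.024 and 0.062 m and x of tip_right in the frame of guide between -0.047 and 0.047 m and z of tip_right in the frame of guide between 0.024 and 0.062 m and height (world z) of tongs above 0.026 m and contact force between tongs and guide below 0.1 N and contact force between tongs and rest below 0.1 N and contact force between tongs and the fingers above 1 N), for 1 s.
At the end, for the whole second after the job is handed in: Tongs gripped by the robot and still (under 10 mm/s); tips 24 mm apart (inner faces) within 3 mm, each over its own line within 5 mm sideways and within the lines' length, tip middle 4 to 42 mm above the board's top; guide and rest not touched by the tongs (all of step 2 and linear speed of tongs below 0.01 m/s and velocity of joint tongs_left between -0.02 and 0.02 rad/s); the arm keeps its last pose, push and grip.
It fails at once if another thing on the table is pushed more than 30 mm (distance of any of plate, dish, shaker, mug, bowl, bottle, spoon from where it was at the start of the episode above 0.03 m).
It also fails if it takes over 42 s, if anything falls off the work surface, if the arm or the gripper's body presses on something with over 40 N, if the wrist force passes 120 N, or if a joint passes its speed limit or range.

## Working session

There is one attempt and no reset: what is moved stays moved. The work goes in short steps, each a Python script; the robot and the scene stay as the last script left them, time stands still between calls to the robot, and variables do not carry over. Pictures are saved under pics/ and viewed, and the job is handed in when it is done.

```bash
ls; mkdir -p pics
python3 - <<'E'
from plant import r, vision, models, telemetry
import cv2, numpy as np
for c in ("top","side"):
    im=vision.snapshot(c); cv2.imwrite(f"pics/{c}0.png",im[:,:,::-1])
    k=vision.get_calibration(c); print(c,k)
    for n in ("tongs","guide","rest","tip_left","tip_right"):
        print(n,[(np.round(d["at"],4).tolist(),round(d["score"],2)) for d in models.mark_of(n,c)])
print(telemetry.current_t(),telemetry.current_opening(),telemetry.current_tool_rot(), r.nose_length)
E
```

```text
pics
top {'fx': 469.12419913392165, 'fy': 469.12419913392165, 'cx': 259.52884595396966, 'cy': 191.0426100195991, 'D': array([-0.10695104,  0.        ,  0.        ,  0.        ,  0.        ]), 'position': array([ 0.46006237, -0.01054207,  1.45775996]), 'orientation': array([-0.01088824,  0.71503409, -0.69878981,  0.01733498])}
tongs [([0.2499, -0.4505, 0.0161], 0.6), ([0.5757, -0.2471, 0.0317], 0.57), ([0.6953, -0.3856, -0.0001], 0.36), ([0.5311, 0.1613, -0.0002], 0.15)]
guide [([0.6963, -0.3839, -0.001], 0.68)]
rest [([0.5757, -0.2481, -0.0021], 0.56)]
tip_left [([0.6729, -0.2394, 0.0251], 0.43), ([0.1937, -0.3748, 0.0094], 0.42), ([0.6562, -0.2981, 0.0268], 0.27)]
tip_right [([0.6588, -0.2959, 0.029], 0.58), ([0.2538, -0.3499, 0.0081], 0.42)]
side {'fx': 363.486125706008, 'fy': 363.486125706008, 'cx': 257.6836272431264, 'cy': 193.16253507749965, 'D': array([-0.06670353,  0.        ,  0.        ,  0.        ,  0.        ]), 'position': array([-0.07042331,  0.63765423,  0.89286586]), 'orientation': array([ 0.13992667, -0.3350002 ,  0.85531074, -0.36964704])}
tongs [([0.5801, -0.246, 0.0324], 0.76), ([0.2499, -0.454, 0.0062], 0.52)]
guide [([0.5348, 0.1522, 0.0009], 0.81)]
rest [([0.5805, -0.2485, 0.005], 0.69)]
tip_left [([0.4876, -0.4357, 0.0003], 0.62), ([0.6697, -0.2496, 0.0301], 0.53), ([0.1949, -0.3744, 0.0038], 0.53)]
tip_right [([0.6598, -0.2972, 0.0292], 0.64), ([0.5082, 0.3925, 0.0002], 0.62), ([0.2477, -0.3546, 0.0125], 0.57), ([0.7403, 0.283, -0.0027], 0.51)]
0.6 0.09412647539991303 [ 4.59190925e-05  8.33999159e-01 -5.51765711e-01  3.80680156e-05] 0.025
```

View pics/top0.png

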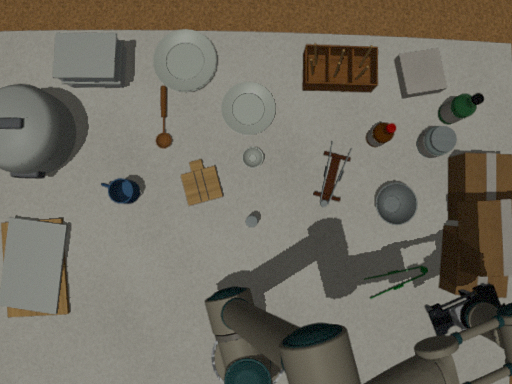

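View pics/side0.png

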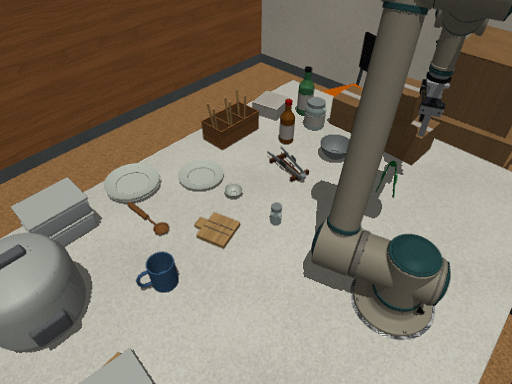

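The top view shows three candidates for the tongs. The steel tongs lie on the dark rest at about (333,177), the green look-alike is at about (400,278), and the skewer box is at (340,67). I choose the steel pair on the rest. The guide is at (203,184) with its tab pointing up (+x), and the network's "guide" at (0.696,-0.385) is the bowl side, so I reject that one. Next I'll make close metric crops.

```bash
cat > h.py <<'E'
import numpy as np, cv2
from scipy.spatial.transform import Rotation as R
from plant import vision
def cam(c):
    k=vision.get_calibration(c); K=np.array([[k["fx"],0,k["cx"]],[0,k["fy"],k["cy"]],[0,0,1]])
    q=k["orientation"]; M=R.from_quat([q[1],q[2],q[3],q[0]]).as_matrix()
    return K,k["D"],M,np.array(k["position"])
def proj(c,P):
    K,D,M,p=cam(c); rv=cv2.Rodrigues(M.T)[0]
    return cv2.projectPoints(np.asarray(P,float).reshape(-1,3),rv,-M.T@p,K,D)[0][:,0]
def ortho(c,im,ctr,z,half,n=600):
    # metric map at height z: up=+x, left=+y
    s=2*half/n; i,j=np.mgrid[0:n,0:n]
    P=np.stack([ctr[0]+half-(i+.5)*s, ctr[1]+half-(j+.5)*s, np.full(i.shape,z)],-1)
    uv=proj(c,P).reshape(n,n,2).astype(np.float32)
    return cv2.remap(im,uv[...,0],uv[...,1],cv2.INTER_CUBIC)
E
python3 - <<'E'
from h import *
for c in("top","side"):
    im=cv2.imread(f"pics/{c}0.png")
    a=ortho(c,im,(.58,-.25),.02,.13,400); b=ortho(c,im,(.535,.155),.02,.1,400)
    cv2.imwrite(f"pics/o_{c}.png",np.hstack([a,b]))
E
```

```text
(no output)
```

View pics/o_top.png

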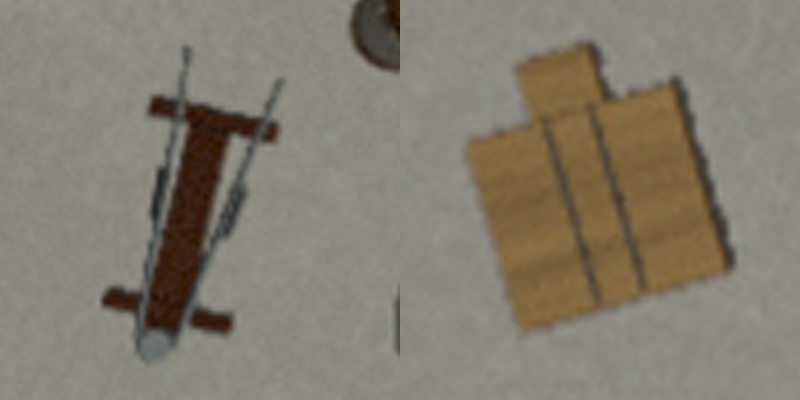

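View pics/o_side.png

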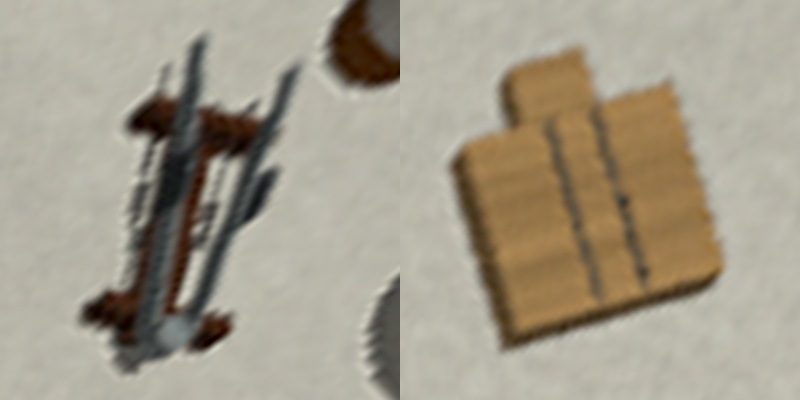

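```bash
cat >> h.py <<'E'
def pose2(x,y,z,yaw,P):
    P=np.asarray(P,float); c,s=np.cos(yaw),np.sin(yaw)
    return np.stack([x+c*P[:,0]-s*P[:,1],y+s*P[:,0]+c*P[:,1],z+P[:,2]],-1)
def draw(im,c,P,off,s,col):
    q=np.round((proj(c,P)-off)*s).astype(int); cv2.polylines(im,[q.reshape(-1,1,2)],False,col,1)
def overlay(c,im,T,G,gap=.06):
    out=[]
    for ctr,hw in((T[:3],(60,60)),((G[0],G[1],.02),(50,50))):
        o=np.round(proj(c,[ctr])[0]).astype(int)-np.array(hw); s=400//(2*hw[0])
        q=cv2.resize(im[o[1]:o[1]+2*hw[1],o[0]:o[0]+2*hw[0]],(400,400),interpolation=cv2.INTER_CUBIC)
        sc=400/(2*hw[0]); off=o-0.5+0.5/sc
        pw=.027 if gap>.05 else .018
        for z in(.003,): draw(q,c,pose2(*T,[(.095,gap/2,z),(-.095,.006,z),(-.107,0,z),(-.095,-.006,z),(.095,-gap/2,z)]),off,sc,(0,0,255))
        for sg in(1,-1): draw(q,c,pose2(*T,[(.016,sg*pw,.011),(-.016,sg*(pw-(.003 if gap>.05 else 0)),.011)]),off,sc,(0,255,255))
        for y in(.012,-.012): draw(q,c,pose2(G[0],G[1],.02,G[2],[(-.047,y,0),(.047,y,0)]),off,sc,(0,0,255))
        draw(q,c,pose2(G[0],G[1],.02,G[2],[(-.05,-.055,0),(.05,-.055,0),(.05,.055,0),(-.05,.055,0),(-.05,-.055,0)]),off,sc,(255,0,0))
        out.append(q)
    return np.hstack(out)
E
python3 - <<'E'
from h import *
T=(.577,-.2447,.031,-.272); G=(.533,.1565,.275)
for c in("top","side"):
    cv2.imwrite(f"pics/ov_{c}.png",overlay(c,cv2.imread(f"pics/{c}0.png"),T,G))
from plant import models,inverse_kinematics
for n in("shaker","bottle","bowl"): print(n,[(np.round(d["at"],3).tolist(),round(d["score"],2)) for d in models.mark_of(n,"top")])
for yaw,x,y,z in((-.272,.577,-.2447,.037),(.275,.4425,.131,.05)):
  for f in(0,np.pi):
    q=(R.from_euler('z',yaw+np.pi/2+f)*R.from_euler('x',np.pi)).as_quat(); print(inverse_kinematics([x,y,z],[q[3],*q[:3]]))
E
```

```text
shaker [([0.42, -0.001, 0.003], 0.56)]
bottle [([0.697, -0.385, -0.001], 0.86), ([0.487, -0.437, 0.0], 0.56)]
bowl [([0.487, -0.437, -0.0], 0.58)]
[-5.12058414e-01  5.08526415e-01  1.65230837e+00 -4.44089210e-16
  9.80757871e-01 -1.81085474e+00]
[-5.12058414e-01  5.08526415e-01  1.65230837e+00 -4.44089210e-16
  9.80757871e-01  1.33073791e+00]
[ 1.36867420e-01  2.91864263e-01  2.00421827e+00 -4.44089210e-16
  8.45510122e-01 -1.70892891e+00]
[ 1.36867420e-01  2.91864263e-01  2.00421827e+00 -4.44089210e-16
  8.45510122e-01  1.43266375e+00]
```

View pics/ov_top.png

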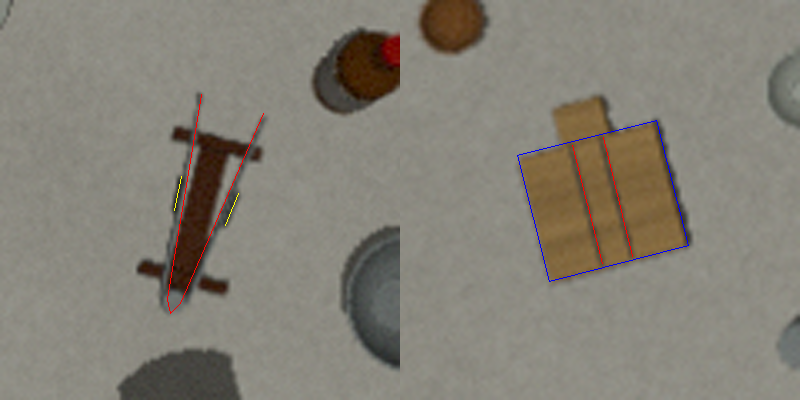

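View pics/ov_side.png

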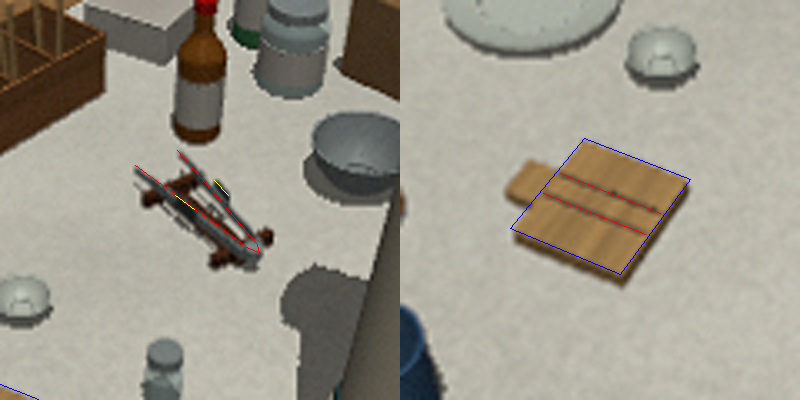

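The overlays fit both views within about 1 pixel. The tongs are at (0.577, -0.245), yaw -0.272, and the guide is at (0.533, 0.1565), yaw 0.275. Picking up now.

```bash
cat >> h.py <<'E'
def quat(yaw):
    q=(R.from_euler('z',yaw-np.pi/2)*R.from_euler('x',np.pi)).as_quat(); return [q[3],*q[:3]]
E
python3 - <<'E'
from h import *
from plant import *
t=telemetry
q=quat(-.272)
r.move_to([.577,-.2447,.17],q); print(t.current_t(),t.current_joints())
print("guard",r.move_l([.577,-.2447,.037],vel=.1,guard=8), t.current_ee_pos(),t.current_t())
for o in(.05,.044,.040,.036):
    print(o,gripper_to(o,f_grip=25),t.current_opening(),t.current_wrist_force(),t.current_t())
im=vision.snapshot("top"); cv2.imwrite("pics/g_top.png",ortho("top",im[:,:,::-1],(.58,-.25),.034,.13,400))
im=vision.snapshot("side"); cv2.imwrite("pics/g_side.png",cv2.resize(im[100:220,230:390,::-1],None,fx=4,fy=4,interpolation=2))
E
```

```text
2.425 [-5.13096693e-01  3.89659138e-01  1.48548704e+00 -5.19256788e-04
  1.26619165e+00  1.33041848e+00]
guard False [ 0.57748189 -0.24496191  0.03771741] 3.9083
0.05 False 0.04999879254506314 [ 0.21366982 -0.49138739  0.01904051] 4.7333
0.044 False 0.04382788776814952 [0.72437446 0.33076535 0.53506619] 5.075
0.04 False 0.0401114976888842 [-0.13953384 -0.64887795  1.24934416] 5.3833
0.036 False 0.03653905695736017 [-0.42259649 -0.22538836  1.54776193] 5.6917
```

```bash
python3 -c "
import cv2,numpy as np
a=cv2.imread('pics/g_top.png');b=cv2.resize(cv2.imread('pics/g_side.png'),(400,400));cv2.imwrite('pics/g.png',np.hstack([a,b]))"
```

```text
(no output)
```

View pics/g.png

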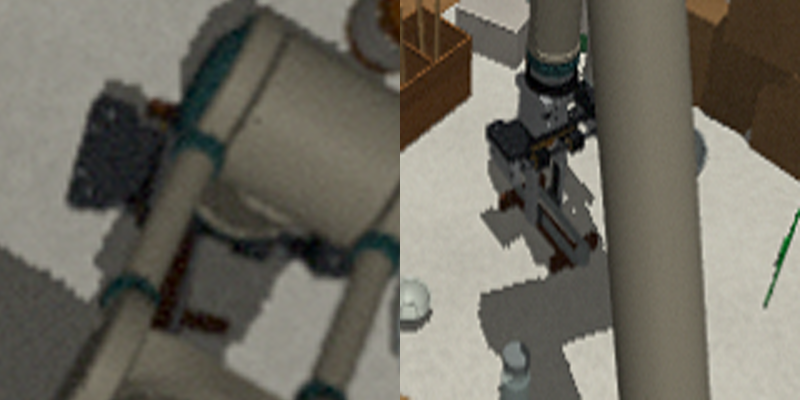

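Opening reads 36.5 mm against the spring and the grip looks right, though the arm hides most of the tongs. Next: lift and look.

Run:
```python
from h import *
from plant import *
t=telemetry
r.move_l([.577,-.2447,.16],vel=.1); print(t.current_opening(),t.current_wrist_force(),t.current_t())
r.move_to([.4425,.131,.16],quat(.275)); print(t.current_opening(),t.current_ee_pos(),t.current_t())
ims=[]
for c in("top","side"):
    im=vision.snapshot(c)[:,:,::-1]; o=np.round(proj(c,[(.48,.14,.15)])[0]).astype(int)
    ims.append(cv2.resize(im[o[1]-50:o[1]+50,o[0]-50:o[0]+50],(400,400),interpolation=2))
    for n in("tip_left","tip_right","tongs"): print(c,n,[(np.round(d["at"],4).tolist(),round(d["score"],2)) for d in models.mark_of(n,c)])
cv2.imwrite("pics/l.png",np.hstack(ims))
```

```text
0.03607303982823593 [ 0.15949625 -0.41018792 -0.68851726] 7.175
0.036031258374307554 [0.44348637 0.13042038 0.16012338] 8.6583
top tip_left [([0.1944, -0.3738, 0.0074], 0.52), ([0.5301, 0.1703, 0.151], 0.42)]
top tip_right [([0.2486, -0.3508, 0.0075], 0.62)]
top tongs [([0.2515, -0.4509, 0.014], 0.81)]
side tip_left [([0.528, 0.1626, 0.1508], 0.56)]
side tip_right [([0.5322, 0.153, -0.0014], 0.25)]
side tongs [([0.4438, 0.1283, 0.1549], 0.75)]
```

View pics/l.png

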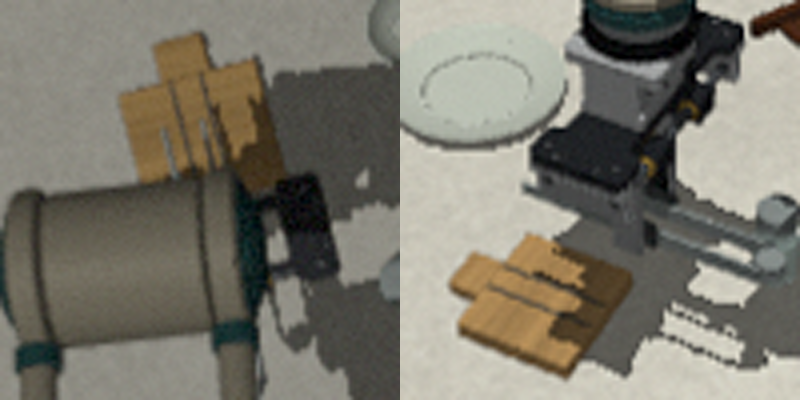

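Held and level, opening 36.0 mm. Lowering over the guide, then measuring the tips.

Run:
```python
from h import *
from plant import *
t=telemetry
p=[.4425,.131,.052]
print(r.move_l(p,vel=.08,guard=8)); r.hold(.3)
print(t.current_opening(),t.current_ee_pos(),t.current_t())
for c in("top","side"):
    im=vision.snapshot(c)[:,:,::-1]; cv2.imwrite(f"pics/d_{c}.png",im)
    for n in("tip_left","tip_right"): print(c,n,[(np.round(d["at"],4).tolist(),round(d["score"],2)) for d in models.mark_of(n,c)])
    cv2.imwrite(f"pics/dd_{c}.png",np.hstack([ortho(c,im,(.533,.1565),.046,.06,400),ortho(c,im,(.533,.1565),.02,.06,400)]))
```

```text
False
0.03649920996437694 [0.44261482 0.13100687 0.05220471] 10.8583
top tip_left [([0.1949, -0.3734, 0.007], 0.52)]
top tip_right [([0.2502, -0.3523, 0.0092], 0.49)]
side tip_left []
side tip_right []
```

View pics/dd_top.png

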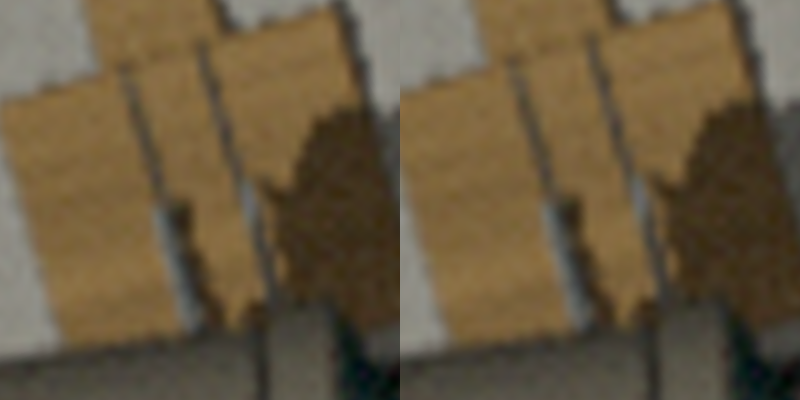

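View pics/dd_side.png

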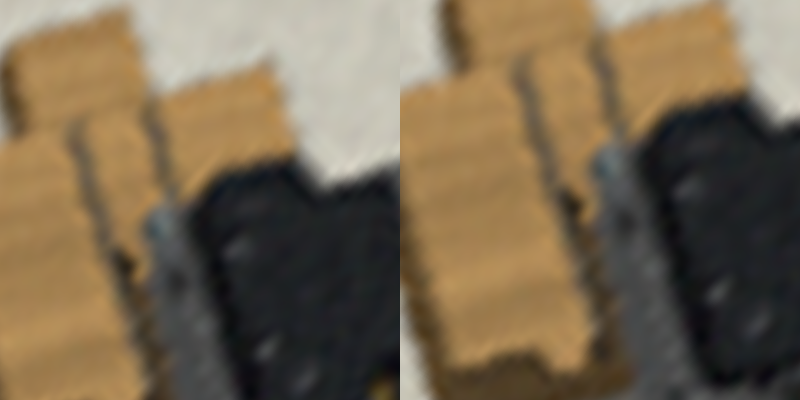

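The top view shows both tip ends, at (161,203) and (247,182) in the z=0.046 map. The inner gap is about 23.6 mm, and the tips' centre is about 2 mm to the right of the lines' centre. I'll shift by 2.2 mm and recheck.

Run:
```python
from h import *
from plant import *
t=telemetry
r.move_l([.4419,.1331,.052],vel=.03); r.hold(.5)
print([round(t.current_opening(),5) for _ in range(4)],t.current_ee_pos(),t.current_wrist_force(),t.current_t())
im=vision.snapshot("top")[:,:,::-1]
# maps aligned to guide frame: x' up, y' left, 0.2 mm/px
def gm(z,yaw=.275,n=400,s=.0002):
    i,j=np.mgrid[0:n,0:n]; P=np.stack([(n/2-.5-i)*s,(n/2-.5-j)*s,0*i],-1).reshape(-1,3)
    uv=proj("top",pose2(.533,.1565,z,yaw,P)).reshape(n,n,2).astype(np.float32)
    return cv2.remap(im,uv[...,0],uv[...,1],cv2.INTER_CUBIC)
a,b=gm(.047),gm(.02); cv2.imwrite("pics/e.png",np.hstack([a,b]))
sub=lambda m,r0,r1:np.round(m[r0:r1].mean((0,2)))[80:320:4].astype(int).tolist()
print("lines rows20-140",sub(b,20,140)); print("tips rows 215-245",sub(a,215,245))
```

```text
[0.03601, 0.03601, 0.03601, 0.03601] [0.44188319 0.133087   0.05199228] [-0.15090076 -0.59915872 -1.01535406] 11.9083
lines rows20-140 [98, 97, 97, 97, 97, 97, 98, 97, 94, 90, 85, 79, 74, 73, 74, 79, 85, 91, 95, 97, 98, 98, 98, 98, 98, 98, 98, 98, 98, 98, 98, 98, 98, 98, 98, 99, 99, 99, 96, 92, 85, 78, 73, 72, 75, 81, 87, 92, 96, 98, 99, 99, 99, 99, 98, 98, 98, 99, 99, 99]
tips rows 215-245 [99, 99, 99, 98, 98, 99, 101, 103, 104, 105, 104, 101, 96, 91, 85, 77, 68, 58, 50, 45, 46, 53, 64, 76, 87, 93, 95, 96, 97, 97, 97, 97, 97, 97, 97, 97, 97, 97, 97, 98, 100, 104, 107, 107, 104, 99, 93, 86, 81, 76, 70, 63, 56, 52, 51, 55, 64, 75, 83, 85]
```

View pics/e.png

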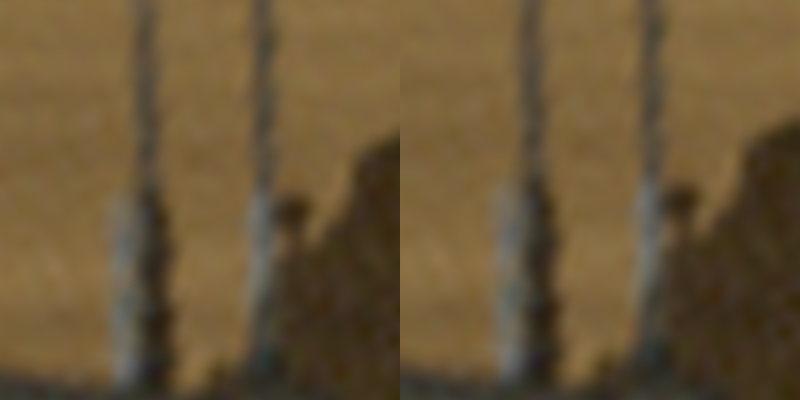

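Measured in the guide-aligned map:
- **Lines:** at cols 132 and 252, 24.0 mm apart, centred at +1.6 mm.
- **Tip ends:** at about (125,195) and (262,190). The inner gap is about 24.4 mm, centred at +1.3 mm.

Each tip is therefore within 1 mm of its line. Now I'll hold and hand in.

Run:
```python
from plant import *
import cv2
t=telemetry
r.hold(2.3); print(t.current_opening(),t.current_ee_pos(),abs(t.current_dq()).max(),t.current_t())
cv2.imwrite("pics/f.png",vision.snapshot("side")[:,:,::-1])
r.sign_off()
```

```text
0.03582739676659685 [0.44188833 0.13310266 0.0519914 ] 0.002303356908723539 14.2583
the job is handed in; nothing more can be done
```

View pics/f.png

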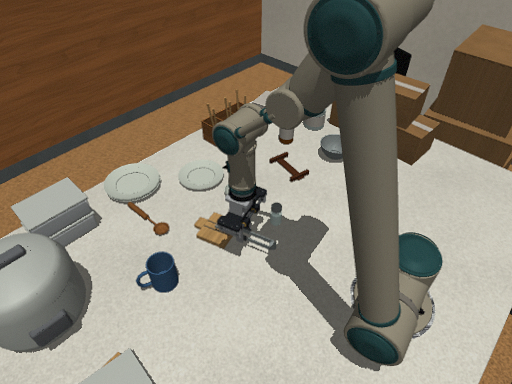

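I picked the steel tongs off the rest, squeezed them to the 24 mm gap and held them over the guide's two lines for over two seconds. I handed the job in at about 14.3 s, still gripping. The sign-off gives no verdict, so I can't confirm the pass.

**Last checks:**
- **Gap:** the top picture gave an inner tip gap of about 24.4 mm. The finger opening was 35.8–36.0 mm, against the 36 mm expected at this gap.
- **Sideways:** each tip was within about 1 mm of its own line, and near the middle of the lines' length.
- **Height:** tip middle was about 22 mm above the board. This comes from the arm's position, plus one network reading of the left tip before I lowered it, which agreed to 1 mm.
- **Stillness:** joint speeds were at most 0.002 rad/s at hand-in.
- **Other things:** the last side picture shows the rest empty and no other thing visibly moved. The arm hides part of the table in that view, including the green look-alike.

**What disagreed:**
- **Guide position:** my first estimate was off sideways by about 1.6 mm. I corrected the tips by about 2 mm against the lines themselves.
- **Networks:** they did not find the real tips at the final pose. I measured the tip positions from the top picture instead, with only one tip visible from the side.

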